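# Open the child-resistant cap of the squat laundry tub

## Robot

A 6-joint arm with a two-finger parallel gripper is mounted at the origin on a cart in front of the work surface, level with it; the furniture and walls round the work are solid. World frame = base frame: x ahead of the robot, y to its left, z up, the work surface at z = 0. Lengths are in mm, angles in rad, forces in N, time in s.
With the tool pointing down it reaches from about 350 to 725 mm from the base axis. Payload 6 kg.
Tool frame: the origin (TCP) lies midway between the tips of the shut fingers; the grasp point (between the pads) lies env.grip_point_offset behind it (env.grip_point_offset is the distance from the TCP to the grasp point, in mm); z points along the fingers, y is the direction in which the jaws open and shut (so a half turn about z gives the same grasp; the last joint's range is limited). The gripper opens to 85 mm and grips with 20 to 120 N. Pads are 22 mm wide; open, the fingers measure 114 mm over their backs; the gripper's body (76 mm by 85 mm) begins 54 mm behind the grasp point. The pads swing forward as they close: fully open they stand 13 mm farther back than shut.
Start: joints at [-0.894, 0.04, 0.085, 0, -1.615, -0.334], TCP at [201.681, -565.062, 200.561] pointing down, gripper open.
Joint ranges: [-2.56, 2.56], [-1.29, 2.01], [-1.08, 1.49], [-3.29, 1.98], [-2.81, -0.18], [-2.99, 2.99]. Speed limits (rad/s): [2.57, 2.57, 3.01, 3.14, 3.14, 3.14].

## Interface

Orientations are given as a rotation vector (axis times angle).
In Python, from plant import read_state, grab_frame, camera_model, ticket, cut_out, spot_point, env gives the robot as it stands.
- The arm moves only by the tool jog_arm, never from a script. Its argument "plan" is a list of rows, each a list of 6 numbers: the shift along the tool's x, y, z each as a share of 250 mm, from -1 to 1, then the turn, a rotation vector about the tool's x, y, z each as a share of 4 degrees, from -1 to 1. A call has exactly 8 rows; each row shifts and turns the commanded pose from where the row before left it, along the tool's axes as they then stand; what a row does not reach is not made up. A row lasts 1/12 s, in which the tool goes at most 41.7 mm and 7.16 degrees, less where a joint would pass 70% of its speed; a pose out of reach is approached as far as the arm can. A call with a number of a shift or a turn outside -1 to 1 is refused whole. A call with a gripper value outside its range is refused whole. "gripper" is the finger opening in mm, from 0 to 85.4, set as the call begins (left out, the last holds). The fingers move at their own pace and stop on an object; the grip force is fixed at half the most. Time passes only in rows, so rows that do not move let the fingers close, or fill a call up. It gives the time, the measured TCP pose, the force and the opening at its end, in the units of the state.
- read_state(): the state, without advancing time (a new reading comes with each control period).
- grab_frame(name): name is "scene" or "top" or "wrist"; returns (picture, depth): 384x512x3 uint8, red, green, blue; 384x512 float32, mm along the optical axis (not along the pixel's ray), 0 where there is no reading.
- camera_model(name): a dict with "camera_matrix" (3x3 intrinsics, pixels), "rvec" (rotation vector, rad) and "tvec" (3), from world to camera coordinates, as OpenCV has them. Camera axes: x right, y down, z forward; pixel columns grow to the right and rows downward; lengths in mm; the calibration is good to about 2 mm. A picture is of the moment at which its call begins: read the wrist's pose just before it. camera_model takes no time and is no camera call; for the wrist camera it gives the pose at the moment of the call.
- ticket.sign_off(): hands the job in, once; it reports no verdict.
Trained networks look in the newest picture that a camera, given by its name, has taken for a name from the list of things; names that differ only in an ending like _2 or _b are one class to them, and where a whole thing is asked for, a point or a joint stands for the part that bears it (a point fixed in the world has none). Each returns a list of dicts, best first, with "score" (0 to 1); they miss things now and then, are a little off and sometimes report something else, mostly with a low value. They report only what shows in the picture. A call takes as long as a camera call. They do not tell look-alikes from the thing itself.
- cut_out(camera, target): "pixels" (384x512 bool, what is visible of it).
- spot_point(camera, target): "at" ([x, y, z] in mm, in world coordinates, good to about 4 mm: a listed point, or the origin of a listed thing).
The state is a dict: "clock": time; "q": joint angles; "joint_velocities": joint speeds; "joint_efforts": joint torques, N m; "eef_pos": TCP position; "tcp_rot": TCP orientation; "contact_force": force on the tool from outside, world axes, zero at the start; "ft_torque": the same for the moment, N m; "grip_width": opening from 0.0 (shut) to 1.0 (fully open).
Only numpy, scipy, OpenCV 4.12 (cv2) and the standard library are available. Lean on these libraries where they do the work, as an engineer would, in place of code of your own. Each camera call takes 0.05 s, during which the arm holds its last target. There are 200 camera calls.

## Task

Open the child-resistant cap of the squat, wide laundry tub: press the cap down hard and, keeping it down, turn it anticlockwise (seen from above) to its stop, then let go so that the cap springs back up. Leave the slim, taller tub with the same kind of cap alone.

Things in the scene. Friction and masses are not known exactly. Their poses are not given: they have to be found in the camera images.
- squat_tub: The tub to open: white plastic, squat, 96 mm across, 85 mm high to its shoulder, fixed to the worktop in a grey ring bracket, with a grey ribbed round cap 60 mm across. Origin: centre of its underside; x points to a small ridge on the shoulder, at which the cap's grip bar points when shut.
- squat_bar (a point): Centre, half-way up, of the upright bar (50 long, 12 thick, 24 mm high) on the flat top of the squat tub's cap. The flat top is 12 mm below this point, 115 mm above the worktop. x runs along the bar, y across it, z up on the turning axis; it turns and sinks with the cap. Fingers can straddle the bar with their tips bearing on the flat top.
- squat_press (a joint): How far the squat tub's cap is pressed down, m: 0 up, 0.008 fully down. Its spring resists with 9 N at first and 14 N fully down. Only while it is down by 0.005 or more can the cap turn past its lock; let go, it springs up by itself.
- squat_cap (a joint): Turn of the squat tub's cap, rad, growing anticlockwise seen from above: 0 to 0.05 shut, stop at 1.4. Not pressed, it jams at about 0.07; the lock is passed at about 0.95, beyond which the cap can rise again and stays where it is left (friction about 0.05 N m).
- slim_bar (a point): The same point of the same kind of cap on the slim tub, which must be left alone: white plastic, 64 mm across and 115 mm to its shoulder, also fixed. Its flat cap top is 145 mm above the worktop.
- slim_press (a joint): How far the slim tub's cap is pressed down, m: 0 up, 0.008 fully down.
Mind the look-alikes: they are no part of the job. What is shaped like the part that bears slim_bar but red is not meant. What is shaped like the squat_tub but red is not meant.

How it is judged:
By the outcome, as a careful person would: the job done as asked, in the order asked, and still so for the second after the job is handed in, with the robot touching nothing.
It also fails if it takes over 32 s, if anything falls off the work surface, if the arm or the gripper's body presses on something with over 40 N, if the wrist force passes 120 N, or if a joint passes its speed limit or range.

## Working session

There is one attempt and no reset: what is moved stays moved. The work goes in short steps, Python scripts to look and compute and a tool call to move; the robot and the scene stay as the last step left them, time stands still between calls to the robot, and variables do not carry over. Pictures are saved under pics/ and viewed, about 8 in all and at most 12, crops included, and the job is handed in when it is done.

Besides the shell and the picture viewer there is one more tool, called after "Call:" by a JSON object that holds its "api" and its "payload". jog_arm: Moves the arm, as the interface text tells. Its arguments: {"type":"object","properties":{"plan":{"type":"array","items":{"type":"array","items":{"type":"number","minimum":-1,"maximum":1}}},"gripper":{"type":"number"}},"required":["plan"]}

```bash
mkdir -p pics; python3 - <<'E'
from plant import *
import cv2, numpy as np
s=read_state(); print(s, env.grip_point_offset)
ims=[]
for c in ("scene","top"):
    p,d=grab_frame(c); np.save(f'pics/{c}.npy',d); cv2.imwrite(f'pics/{c}0.png',p[...,::-1])
    ims.append(cv2.resize(p[...,::-1],(512,384)))
    m=camera_model(c); R=cv2.Rodrigues(np.array(m['rvec'],float))[0]; print(c,(-R.T@np.array(m['tvec']).ravel()).round(), np.array(m['camera_matrix'])[0,0])
    for t in ("squat_bar","squat_tub","slim_bar"):
        for r in spot_point(c,t): print(c,t,round(r['score'],2),np.round(r['at'],1), cv2.projectPoints(np.array([r['at']],float),np.array(m['rvec'],float),np.array(m['tvec'],float),np.array(m['camera_matrix']),None)[0].ravel().round())
cv2.imwrite('pics/both.png',cv2.resize(np.hstack(ims),(800,300)))
E
```

```text
{'clock': 0.0, 'q': array([-8.94291934e-01,  4.08295224e-02,  8.37908309e-02, -4.64197152e-04,
       -1.61550877e+00, -3.33690960e-01]), 'joint_velocities': array([-0.00050679, -0.00062132,  0.0005551 ,  0.00047272,  0.00135566,
        0.00050848]), 'joint_efforts': array([-6.42556643e-04, -3.68198919e+01,  3.47414160e+01,  6.93237707e+00,
       -5.34378545e-03, -1.48543074e-05]), 'eef_pos': array([ 201.61764445, -564.695447  ,  199.55778769]), 'tcp_rot': array([ 5.35813086e-01, -3.09511343e+00, -2.75930400e-03]), 'contact_force': array([0.09492347, 0.12703956, 0.21145583]), 'ft_torque': array([ 0.00479488, -0.01207417, -0.03988725]), 'grip_width': 1.0020911961630856} 18.700000000000003
scene [-624. -962.  781.] 484.2953355199208
scene squat_bar 0.79 [ 473.2 -427.6  124.8] [348. 230.]
scene squat_bar 0.74 [ 531.4 -127.3  125.9] [274. 195.]
scene squat_tub 0.69 [ 4.717e+02 -4.270e+02 -3.000e-01] [344. 268.]
scene squat_tub 0.57 [ 533.3 -128.1   -3.7] [274. 230.]
scene slim_bar 0.7 [509.7 193.4 160.1] [197. 165.]
scene slim_bar 0.63 [360.3 256.4 157.7] [153. 174.]
scene slim_bar 0.51 [348.  -98.2 156.4] [229. 204.]
top [  36. -240. 1278.] 456.43958278058307
top squat_bar 0.69 [ 529.6 -124.2  127.1] [273. 170.]
top squat_tub 0.72 [ 530.  -125.4    1.4] [272. 187.]
top slim_bar 0.77 [510.5 199.3 156.5] [159. 138.]
top slim_bar 0.69 [351.8 -96.5 159.3] [242. 222.]
top slim_bar 0.65 [361.  253.  158.2] [119. 180.]
```

View pics/both.png

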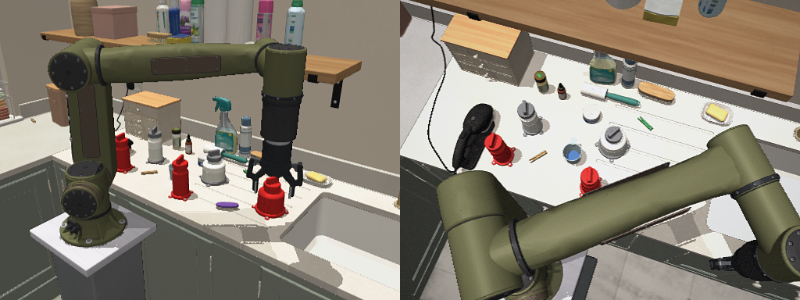

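```bash
python3 - <<'E'
import cv2,numpy as np
a=cv2.imread('pics/scene0.png')[140:300,130:390]; b=cv2.imread('pics/top0.png')[110:270,90:350]
cv2.imwrite('pics/crop.png',np.hstack([cv2.resize(a,(400,246),interpolation=3),cv2.resize(b,(400,246),interpolation=3)]))
E
```

```text
(no output)
```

View pics/crop.png

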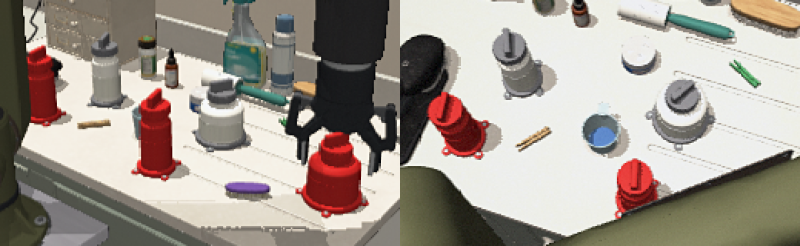

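The squat candidates are red at scene (348,230) and white with a grey cap at scene (274,195) / top (273,170). The white one fits at about (530,-126). The slim white tub at (510,195) and the red tubs must be left alone. Next I'll get the bar direction and write a helper for the move.

```bash
cat > h.py <<'E'
from plant import *
import cv2, numpy as np
from scipy.spatial.transform import Rotation as Ro
def cloud(cam,d,m=None):
    m=m or camera_model(cam); K=np.array(m['camera_matrix'],float)
    R=cv2.Rodrigues(np.array(m['rvec'],float))[0]; t=np.array(m['tvec'],float).ravel()
    v,u=np.mgrid[:d.shape[0],:d.shape[1]]
    P=np.stack([(u-K[0,2])/K[0,0]*d,(v-K[1,2])/K[1,1]*d,d],-1)
    return (P-t)@R
def bar(P,c,lo=120,r=45):
    q=P[(np.hypot(P[...,0]-c[0],P[...,1]-c[1])<r)&(P[...,2]>lo)&(P[...,2]<160)]
    (cx,cy),(w,h),_=b=cv2.minAreaRect(q[:,:2].astype(np.float32))
    k=cv2.boxPoints(b); e=max((k[1]-k[0],k[2]-k[1]),key=np.linalg.norm)
    pc=np.linalg.svd(q[:,:2]-q[:,:2].mean(0),full_matrices=False)[2][0]
    print(len(q),'mean',q.mean(0).round(1),'z95',np.percentile(q[:,2],95).round(1),'rect',np.round([cx,cy,w,h],1),'ang',np.degrees(np.arctan2(e[1],e[0])).round(1),'pca',np.degrees(np.arctan2(pc[1],pc[0])).round(1))
def rel(goal,s=None):
    s=s or read_state(); R=Ro.from_rotvec(s['tcp_rot']); M=R.as_matrix()
    print('pos',s['eef_pos'].round(1),'x',M[:,0].round(3),'y',M[:,1].round(3),'z',M[:,2].round(3),'yaw_y',np.degrees(np.arctan2(M[1,1],M[0,1])).round(1),'q',s['q'].round(3),'F',s['contact_force'].round(1),'w',round(s['grip_width']*85.4,1),'t',round(s['clock'],2))
    if goal is not None:
        dl=R.inv().apply(np.array(goal)-s['eef_pos']); print('tool shift mm',dl.round(1),'share',(dl/250).round(3))
E
python3 - <<'E'
from h import *
for c in('top','scene'):
    P=cloud(c,np.load(f'pics/{c}.npy')); 
    for lo in(122,130): bar(P,(530,-126),lo)
rel((530,-126,320))
P=cloud('top',np.load('pics/top.npy')); k=(P[...,2]>250)&(P[...,0]>550); print('shelf',P[k].min(0),P[k].max(0))
E
```

```text
100 mean [ 528.5 -125.8  136. ] z95 142.0 rect [ 529.9 -125.1   12.    48.6] ang -30.0 pca 149.2
85 mean [ 529.3 -125.7  137.8] z95 142.5 rect [ 530.  -125.1   12.    48.4] ang -30.0 pca 149.3
86 mean [ 528.4 -129.7  132.7] z95 140.5 rect [ 530.  -129.5   21.5   54.4] ang -19.6 pca 151.3
53 mean [ 528.9 -129.8  136.7] z95 140.9 rect [ 530.  -129.5   21.5   54.4] ang -19.6 pca 152.0
pos [ 201.7 -565.   200.4] x [-0.942 -0.336  0.   ] y [-0.336  0.942  0.   ] z [-0.  0. -1.] yaw_y 109.6 q [-0.894  0.04   0.085 -0.    -1.615 -0.334] F [-0.3  0.1 -0.2] w 85.5 t 0.4
tool shift mm [-456.8  303.2 -119.5] share [-1.827  1.213 -0.478]
shelf [ 592.16846136 -663.36458091  250.0030258 ] [874.76640444 527.66830192 569.58122281]
```

```bash
python3 - <<'E'
from h import *
for c in('top','scene'):
    P=cloud(c,np.load(f'pics/{c}.npy')).reshape(-1,3); k=(P[:,2]>180)&(P[:,0]>480)&(abs(P[:,1]+126)<130)&(P[:,2]<700); q=P[k]
    print(c,len(q)); 
    for x in range(480,800,30):
        z=q[(q[:,0]>=x)&(q[:,0]<x+30)]
        if len(z): print(x,len(z),z.min(0).round(),z.max(0).round())
E
```

```text
top 9787
570 384 [ 597. -256.  471.] [600.   4. 505.]
600 2321 [ 600. -256.  467.] [630.   4. 506.]
630 1488 [ 630. -256.  498.] [660.   4. 507.]
660 1463 [ 660. -256.  497.] [690.   4. 507.]
690 2054 [ 690. -256.  498.] [720.   4. 550.]
720 1452 [ 720. -256.  498.] [750.   3. 550.]
750 406 [ 750. -256.  499.] [ 780. -105.  548.]
780 181 [ 780. -256.  181.] [810.   4. 505.]
scene 6209
690 19 [ 705. -149.  546.] [720. -52. 690.]
720 1212 [ 720. -160.  537.] [750. -20. 700.]
750 427 [ 750. -172.  261.] [780.   0. 698.]
780 1133 [ 780. -197.  180.] [810.   4. 699.]
```

Call:
{"api": "jog_arm", "payload": {"plan": [[0, 0, -0.12, 0, 0, 0], [0, 0, -0.12, 0, 0, 0], [0, 0, -0.12, 0, 0, 0], [0, 0, -0.08, 0, 0, 0], [-0.1, 0.06, 0, 0, 0, 0], [-0.12, 0.08, 0, 0, 0, 0], [-0.12, 0.08, 0, 0, 0, 0], [-0.12, 0.08, 0, 0, 0, 0]]}}

```text
clock: 1.07
eef_pos: [285.3, -454.6, 310.5]
tcp_rot: [-0.534, 3.096, 0.0]
contact_force: [1.6, 0.5, 0.2]
grip_width: 1.002
```

Call:
{"api": "jog_arm", "payload": {"plan": [[-0.12, 0.08, 0, 0, 0, 0], [-0.12, 0.08, 0, 0, 0, 0], [-0.12, 0.08, 0, 0, 0, 0], [-0.12, 0.08, 0, 0, 0, 0], [-0.12, 0.08, 0, 0, 0, 0], [-0.12, 0.08, 0, 0, 0, 0], [-0.12, 0.08, 0, 0, 0, 0], [-0.12, 0.08, 0, 0, 0, 0]]}}

```text
clock: 1.73
eef_pos: [457.7, -222.8, 311.0]
tcp_rot: [-0.536, 3.095, -0.0]
contact_force: [0.4, -0.9, 0.7]
grip_width: 0.997
```

Call:
{"api": "jog_arm", "payload": {"plan": [[-0.12, 0.08, 0, 0, 0, 0], [-0.12, 0.08, 0, 0, 0, 0], [-0.08, 0.06, 0, 0, 0, 0], [0, 0, 0, 0, 0, 1], [0, 0, 0, 0, 0, 1], [0, 0, 0, 0, 0, 1], [0, 0, 0, 0, 0, 1], [0, 0, 0, 0, 0, 1]]}}

```text
clock: 2.4
eef_pos: [514.0, -145.6, 310.6]
tcp_rot: [0.015, 3.142, 0.0]
contact_force: [0.6, -0.6, -0.2]
grip_width: 1.0
```

Call:
{"api": "jog_arm", "payload": {"plan": [[0, 0, 0, 0, 0, 1], [0, 0, 0, 0, 0, 1], [0, 0, 0, 0, 0, 1], [0, 0, 0, 0, 0, 1], [0, 0, 0, 0, 0, 1], [0, 0, 0, 0, 0, 1], [0, 0, 0, 0, 0, 1], [0, 0, 0, 0, 0, 0.4]], "gripper": 45}}

```text
clock: 3.07
eef_pos: [513.9, -145.7, 310.7]
tcp_rot: [0.817, 3.033, 0.0]
contact_force: [-0.2, 0.5, -0.1]
grip_width: 0.527
```

```bash
python3 - <<'E'
from h import *
rel((530,-126,200))
m=camera_model('wrist'); p,d=grab_frame('wrist'); P=cloud('wrist',d,m)
for lo in(120,128): bar(P,(530,-126),lo)
k=(np.hypot(P[...,0]-530,P[...,1]+126)<30)&(P[...,2]>105)&(P[...,2]<120); print('flat',P[k].mean(0),k.sum())
for r in spot_point('wrist','squat_bar'): print(r['score'],np.round(r['at'],1))
cv2.imwrite('pics/w1.png',p[...,::-1])
E
```

```text
pos [ 513.9 -145.7  310.7] x [-0.865  0.502 -0.   ] y [0.502 0.865 0.   ] z [ 0.  0. -1.] yaw_y 59.8 q [ 0.1   -0.094  0.155 -0.    -1.82  -2.198] F [-0.2  0.5 -0.1] w 45.0 t 3.07
tool shift mm [ -4.   25.1 110.7] share [-0.016  0.1    0.443]
426 mean [ 528.5 -125.3  138.2] z95 140.3 rect [ 530.4 -125.8   12.2   48.7] ang -30.0 pca -29.8
416 mean [ 529.  -125.5  138.5] z95 140.3 rect [ 530.4 -125.8   12.2   48.7] ang -30.0 pca -29.9
flat [ 527.95003183 -125.48973403  115.09108133] 1277
0.89 [ 530.8 -125.2  130.1]
0.77 [ 473.7 -426.8  128.6]
```

View pics/w1.png

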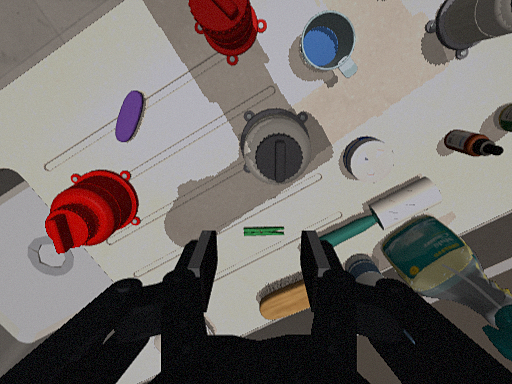

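Call:
{"api": "jog_arm", "payload": {"plan": [[-0.017, 0.102, 0.05, 0, 0, 0], [0, 0, 0.12, 0, 0, 0], [0, 0, 0.12, 0, 0, 0], [0, 0, 0.12, 0, 0, 0], [0, 0, 0.1, 0, 0, 0], [0, 0, 0.073, 0, 0, 0], [0, 0, 0, 0, 0, 0], [0, 0, 0, 0, 0, 0]], "gripper": 40}}

```text
clock: 3.83
eef_pos: [529.9, -126.0, 164.7]
tcp_rot: [-0.811, -3.034, 0.001]
contact_force: [-0.1, 0.1, 0.8]
grip_width: 0.467
```

```bash
python3 - <<'E'
from h import *
rel((530.4,-125.8,120))
m=camera_model('wrist'); p,d=grab_frame('wrist'); P=cloud('wrist',d,m)
bar(P,(530,-126),128)
q=grab_frame('scene')[0]
cv2.imwrite('pics/w2.png',np.hstack([cv2.resize(p[...,::-1],(400,300)),cv2.resize(q[...,::-1][90:290,150:417],(400,300))]))
E
```

```text
pos [ 529.9 -126.   164.7] x [-0.867  0.499  0.001] y [ 0.499  0.867 -0.001] z [-0.001 -0.001 -1.   ] yaw_y 60.1 q [ 0.136 -0.107 -0.124  0.    -1.555 -2.229] F [-0.1  0.1  0.8] w 39.9 t 3.83
tool shift mm [-0.4  0.4 44.7] share [-0.002  0.002  0.179]
1053 mean [ 528.9 -124.9  138.7] z95 140.3 rect [ 530.9 -125.9   11.6   49.9] ang -30.2 pca -30.1
```

View pics/w2.png

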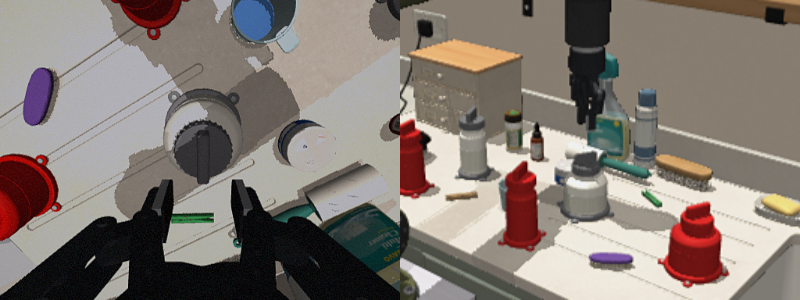

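The white tub's bar (wrist view (203,155)) lies centred between the fingers. Next I descend astride it and grip.

Call:
{"api": "jog_arm", "payload": {"plan": [[-0.002, 0.002, 0.06, 0, 0, 0], [0, 0, 0.06, 0, 0, 0], [0, 0, 0.05, 0, 0, 0], [0, 0, 0, 0, 0, 0], [0, 0, 0, 0, 0, 0], [0, 0, 0, 0, 0, 0], [0, 0, 0, 0, 0, 0], [0, 0, 0, 0, 0, 0]]}}

```text
clock: 4.6
eef_pos: [531.5, -125.6, 123.4]
tcp_rot: [0.812, 3.033, 0.001]
contact_force: [-0.3, -0.4, -0.1]
grip_width: 0.468
```

Call:
{"api": "jog_arm", "payload": {"plan": [[0, 0, 0, 0, 0, 0], [0, 0, 0, 0, 0, 0], [0, 0, 0, 0, 0, 0], [0, 0, 0, 0, 0, 0], [0, 0, 0, 0, 0, 0], [0, 0, 0, 0, 0, 0], [0, 0, 0, 0, 0, 0], [0, 0, 0, 0, 0, 0]], "gripper": 0}}

```text
clock: 5.27
eef_pos: [531.0, -125.6, 122.3]
tcp_rot: [-0.812, -3.035, -0.0]
contact_force: [0.1, -0.4, 0.4]
grip_width: 0.003
```

The fingers closed fully, so they did not take the bar. I'll look before doing anything else.

```bash
python3 - <<'E'
from h import *
rel(None)
m=camera_model('wrist'); p,d=grab_frame('wrist'); P=cloud('wrist',d,m)
bar(P,(530,-126),128)
q,dq=grab_frame('scene'); t,dt=grab_frame('top')
ms=camera_model('scene'); 
for n,X in(('tcp',read_state()['eef_pos']),('bar',np.array([530.4,-125.8,139.]))):
  for c in('scene','wrist','top'):
    mm=camera_model(c); print(n,c,cv2.projectPoints(X.reshape(1,3),np.array(mm['rvec'],float),np.array(mm['tvec'],float),np.array(mm['camera_matrix']),None)[0].ravel().round())
cv2.imwrite('pics/w3.png',np.hstack([cv2.resize(p[...,::-1],(400,300)),cv2.resize(q[...,::-1][130:250,200:360],(400,300),interpolation=3)]))
E
```

```text
pos [ 531.  -125.6  122.3] x [-0.866  0.499  0.   ] y [0.499 0.866 0.   ] z [-0.  0. -1.] yaw_y 60.0 q [ 0.136 -0.1   -0.194 -0.    -1.476 -2.23 ] F [ 0.1 -0.4  0.4] w 0.3 t 5.27
890 mean [ 518.3 -118.6  139.7] z95 158.2 rect [ 519.9 -119.9   18.1   24.9] ang -9.0 pca -29.1
tcp scene [273. 196.]
tcp wrist [259. 219.]
tcp top [273. 170.]
bar scene [273. 192.]
bar wrist [258. 230.]
bar top [273. 168.]
```

View pics/w3.png

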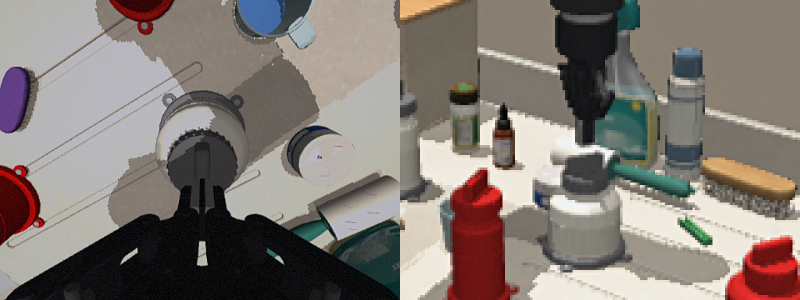

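```bash
python3 - <<'E'
from h import *
m=camera_model('wrist'); p,d=grab_frame('wrist'); P=cloud('wrist',d,m)
M=Ro.from_rotvec(read_state()['tcp_rot']).as_matrix(); L=(P-read_state()['eef_pos'])@M
np.set_printoptions(linewidth=200,suppress=True)
print('tool-frame y/x/z by pixel')
for r in (200,210,220,230,240,250,260,275): print(r,[(c,*L[r,c].round().astype(int)) for c in range(230,290,6)])
cv2.imwrite('pics/w4.png',cv2.resize(np.ascontiguousarray(p[...,::-1])[170:310,190:330],(600,600),interpolation=3))
E
```

```text
tool-frame y/x/z by pixel
200 [(230, np.int64(10), np.int64(-19), np.int64(7)), (236, np.int64(10), np.int64(-15), np.int64(7)), (242, np.int64(11), np.int64(-11), np.int64(6)), (248, np.int64(11), np.int64(-7), np.int64(6)), (254, np.int64(19), np.int64(-3), np.int64(-17)), (260, np.int64(20), np.int64(1), np.int64(-17)), (266, np.int64(20), np.int64(4), np.int64(-17)), (272, np.int64(10), np.int64(9), np.int64(7)), (278, np.int64(10), np.int64(12), np.int64(7)), (284, np.int64(11), np.int64(16), np.int64(6))]
210 [(230, np.int64(3), np.int64(-19), np.int64(7)), (236, np.int64(4), np.int64(-15), np.int64(6)), (242, np.int64(3), np.int64(-11), np.int64(7)), (248, np.int64(4), np.int64(-7), np.int64(6)), (254, np.int64(14), np.int64(-3), np.int64(-17)), (260, np.int64(13), np.int64(1), np.int64(-17)), (266, np.int64(13), np.int64(4), np.int64(-16)), (272, np.int64(4), np.int64(9), np.int64(6)), (278, np.int64(3), np.int64(13), np.int64(7)), (284, np.int64(3), np.int64(17), np.int64(7))]
220 [(230, np.int64(-4), np.int64(-20), np.int64(7)), (236, np.int64(-4), np.int64(-16), np.int64(8
[... 2182 characters left out ...]
-65)), (266, np.int64(12), np.int64(3), np.int64(-66)), (272, np.int64(11), np.int64(5), np.int64(-66)), (278, np.int64(7), np.int64(8), np.int64(-59)), (284, np.int64(7), np.int64(11), np.int64(-59))]
275 [(230, np.int64(11), np.int64(-11), np.int64(-76)), (236, np.int64(13), np.int64(-9), np.int64(-79)), (242, np.int64(12), np.int64(-7), np.int64(-78)), (248, np.int64(12), np.int64(-4), np.int64(-77)), (254, np.int64(7), np.int64(-2), np.int64(-70)), (260, np.int64(6), np.int64(0), np.int64(-69)), (266, np.int64(12), np.int64(3), np.int64(-77)), (272, np.int64(11), np.int64(5), np.int64(-76)), (278, np.int64(12), np.int64(7), np.int64(-78)), (284, np.int64(12), np.int64(9), np.int64(-78))]
```

View pics/w4.png

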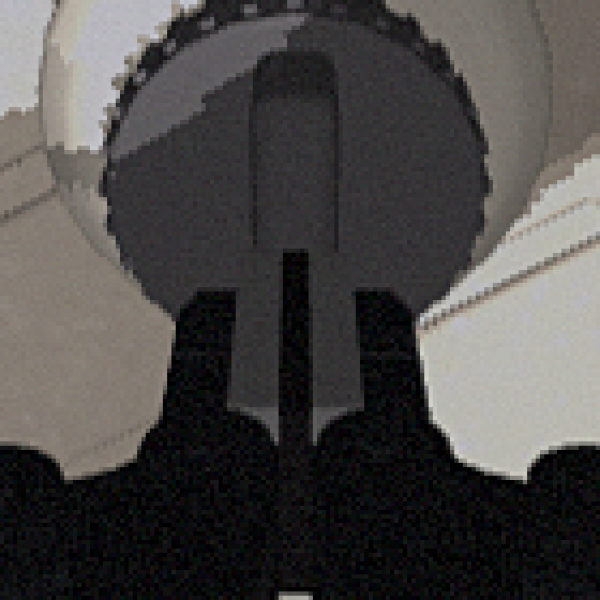

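The shut fingertips show at about tool z = -36, roughly 35 mm above the reported TCP and so above the bar's top. Scene view, wrist depth and zero force all agree. I'll open the fingers and go further down slowly, watching the force.

Call:
{"api": "jog_arm", "payload": {"plan": [[0, 0, 0, 0, 0, 0], [0, 0, 0, 0, 0, 0], [0, 0, 0, 0, 0, 0], [0, 0, 0, 0, 0, 0], [0, 0, 0, 0, 0, 0], [0, 0, 0.02, 0, 0, 0], [0, 0, 0.02, 0, 0, 0], [0, 0, 0, 0, 0, 0]], "gripper": 40}}

```text
clock: 6.13
eef_pos: [530.2, -125.4, 110.6]
tcp_rot: [-0.812, -3.033, 0.0]
contact_force: [-0.6, 0.2, -0.6]
grip_width: 0.465
```

Call:
{"api": "jog_arm", "payload": {"plan": [[0, 0, 0.02, 0, 0, 0], [0, 0, 0.02, 0, 0, 0], [0, 0, 0.01, 0, 0, 0], [0, 0, 0.01, 0, 0, 0], [0, 0, 0.01, 0, 0, 0], [0, 0, 0, 0, 0, 0], [0, 0, 0, 0, 0, 0], [0, 0, 0, 0, 0, 0]]}}

```text
clock: 6.8
eef_pos: [531.1, -125.6, 95.0]
tcp_rot: [0.812, 3.035, 0.0]
contact_force: [0.3, -0.3, 0.2]
grip_width: 0.471
```

```bash
python3 - <<'E'
from h import *
rel(None)
m=camera_model('wrist'); p,d=grab_frame('wrist'); P=cloud('wrist',d,m)
q=grab_frame('scene')[0]
cv2.imwrite('pics/w5.png',np.hstack([cv2.resize(p[...,::-1][140:320,140:380],(400,300),interpolation=3),cv2.resize(q[...,::-1][130:250,200:360],(400,300),interpolation=3)]))
E
```

```text
pos [ 531.1 -125.6   95. ] x [-0.866  0.499 -0.   ] y [0.499 0.866 0.   ] z [ 0. -0. -1.] yaw_y 60.0 q [ 0.136 -0.092 -0.236  0.    -1.426 -2.23 ] F [ 0.3 -0.3  0.2] w 40.2 t 6.8
```

View pics/w5.png

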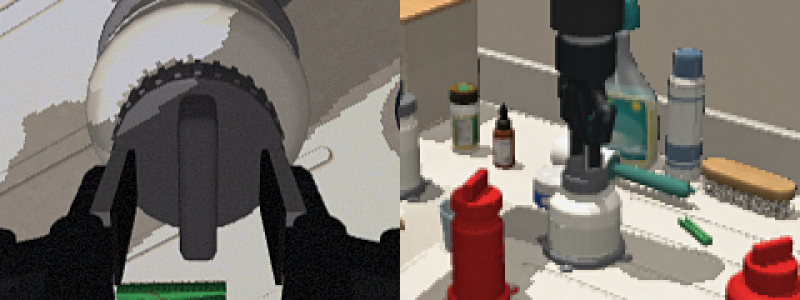

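At a reported TCP of 95 mm the tips still hang free, so the offset is confirmed. The bar is centred between the fingers. Down a little more, then close.

Call:
{"api": "jog_arm", "payload": {"plan": [[0, 0, 0.01, 0, 0, 0], [0, 0, 0.01, 0, 0, 0], [0, 0, 0.01, 0, 0, 0], [0, 0, 0.01, 0, 0, 0], [0, 0, 0, 0, 0, 0], [0, 0, 0, 0, 0, 0], [0, 0, 0, 0, 0, 0], [0, 0, 0, 0, 0, 0]]}}

```text
clock: 7.57
eef_pos: [531.1, -125.6, 85.0]
tcp_rot: [0.812, 3.035, 0.0]
contact_force: [0.3, -0.8, -0.2]
grip_width: 0.471
```

Call:
{"api": "jog_arm", "payload": {"plan": [[0, 0, 0, 0, 0, 0], [0, 0, 0, 0, 0, 0], [0, 0, 0, 0, 0, 0], [0, 0, 0, 0, 0, 0], [0, 0, 0, 0, 0, 0], [0, 0, 0, 0, 0, 0], [0, 0, 0, 0, 0, 0], [0, 0, 0, 0, 0, 0]], "gripper": 0}}

```text
clock: 8.23
eef_pos: [531.1, -125.6, 85.1]
tcp_rot: [0.812, 3.035, 0.0]
contact_force: [-1.6, 0.4, 2.5]
grip_width: 0.129
```

Call:
{"api": "jog_arm", "payload": {"plan": [[0, 0, 0.008, 0, 0, 0], [0, 0, 0.008, 0, 0, 0], [0, 0, 0, 0, 0, 0], [0, 0, 0, 0, 0, 0], [0, 0, 0, 0, 0, 0], [0, 0, 0, 0, 0, 0], [0, 0, 0, 0, 0, 0], [0, 0, 0, 0, 0, 0]]}}

```text
clock: 8.9
eef_pos: [531.2, -125.7, 82.7]
tcp_rot: [0.811, 3.034, -0.0]
contact_force: [-5.2, 1.6, 9.2]
grip_width: 0.128
```

Call:
{"api": "jog_arm", "payload": {"plan": [[0, 0, 0.008, 0, 0, 0], [0, 0, 0.008, 0, 0, 0], [0, 0, 0.008, 0, 0, 0], [0, 0, 0.008, 0, 0, 0], [0, 0, 0, 0, 0, 0], [0, 0, 0, 0, 0, 0], [0, 0, 0, 0, 0, 0], [0, 0, 0, 0, 0, 0]]}}

```text
clock: 9.57
eef_pos: [531.3, -125.7, 76.9]
tcp_rot: [0.81, 3.033, -0.001]
contact_force: [-11.5, 4.7, 21.3]
grip_width: 0.128
```

Call:
{"api": "jog_arm", "payload": {"plan": [[0, 0, 0.004, 0, 0, -0.5], [0, 0, 0, 0, 0, -1], [0, 0, 0, 0, 0, -1], [0, 0, 0, 0, 0, -1], [0, 0, 0, 0, 0, -1], [0, 0, 0, 0, 0, -1], [0, 0, 0, 0, 0, 0], [0, 0, 0, 0, 0, 0]]}}

```text
clock: 10.23
eef_pos: [531.3, -126.1, 76.9]
tcp_rot: [0.216, 3.132, -0.002]
contact_force: [-12.3, 5.5, 24.0]
grip_width: 0.127
```

```bash
python3 - <<'E'
from h import *
rel((530.6,-125.8,76)); print(read_state()['ft_torque'])
E
```

```text
pos [ 531.3 -126.1   76.9] x [-0.991  0.137 -0.003] y [ 0.137  0.991 -0.001] z [ 0.003 -0.002 -1.   ] yaw_y 82.1 q [ 0.137 -0.086 -0.265  0.002 -1.389 -1.846] F [-12.3   5.5  24. ] w 10.9 t 10.23
tool shift mm [0.7 0.2 0.8] share [0.003 0.001 0.003]
[1.91992049 4.53946398 0.03849231]
```

The cap turns freely while held down: 22° past the jam angle, with only 0.04 N m about z. Continuing to the stop.

Call:
{"api": "jog_arm", "payload": {"plan": [[0, 0, 0, 0, 0, -1], [0, 0, 0, 0, 0, -1], [0, 0, 0, 0, 0, -1], [0, 0, 0, 0, 0, -1], [0, 0, 0, 0, 0, -1], [0, 0, 0, 0, 0, -1], [0, 0, 0, 0, 0, -1], [0, 0, 0, 0, 0, -1]]}}

```text
clock: 10.9
eef_pos: [531.3, -126.5, 76.8]
tcp_rot: [-0.66, 3.069, -0.004]
contact_force: [-12.4, 3.5, 22.7]
grip_width: 0.127
```

Call:
{"api": "jog_arm", "payload": {"plan": [[0, 0, 0, 0, 0, -1], [0, 0, 0, 0, 0, -1], [0, 0, 0, 0, 0, -1], [0, 0, 0, 0, 0, -1], [0, 0, 0, 0, 0, -1], [0, 0, 0, 0, 0, -1], [0, 0, 0, 0, 0, -0.5], [0, 0, 0, 0, 0, 0]]}}

```text
clock: 11.57
eef_pos: [531.6, -126.8, 76.9]
tcp_rot: [-1.33, 2.844, -0.006]
contact_force: [-11.1, 2.6, 22.3]
grip_width: 0.125
```

```bash
python3 - <<'E'
from h import *
rel((530.6,-125.8,76)); print(read_state()['ft_torque'])
E
```

```text
pos [ 531.6 -126.8   76.9] x [-0.641 -0.768 -0.   ] y [-0.768  0.641 -0.004] z [ 0.003 -0.003 -1.   ] yaw_y 140.1 q [ 0.136 -0.086 -0.265  0.003 -1.388 -0.832] F [-11.1   2.6  22.3] w 10.6 t 11.57
tool shift mm [-0.1  1.4  0.9] share [-0.001  0.006  0.004]
[ 0.81204153  3.87289897 -0.3468145 ]
```

Call:
{"api": "jog_arm", "payload": {"plan": [[0, 0, 0, 0, 0, -0.5], [0, 0, 0, 0, 0, -0.5], [0, 0, 0, 0, 0, 0], [0, 0, 0, 0, 0, 0], [0, 0, 0, 0, 0, 0], [0, 0, 0, 0, 0, 0], [0, 0, 0, 0, 0, 0], [0, 0, 0, 0, 0, 0]]}}

```text
clock: 12.23
eef_pos: [531.6, -126.9, 76.9]
tcp_rot: [-1.423, 2.798, -0.006]
contact_force: [-10.1, 2.4, 22.0]
grip_width: 0.13
```

```bash
python3 - <<'E'
from h import *
rel(None); print(read_state()['ft_torque'])
E
```

```text
pos [ 531.6 -126.9   76.9] x [-0.589 -0.808 -0.   ] y [-0.808  0.589 -0.004] z [ 0.003 -0.002 -1.   ] yaw_y 143.9 q [ 0.136 -0.086 -0.265  0.003 -1.388 -0.766] F [-10.1   2.4  22. ] w 11.1 t 12.23
[ 0.85830381  3.74308819 -1.2465381 ]
```

The torque has risen to 1.25 N m, so the cap is on its stop. Now I let go and rise.

Call:
{"api": "jog_arm", "payload": {"plan": [[0, 0, 0, 0, 0, 0], [0, 0, 0, 0, 0, 0], [0, 0, 0, 0, 0, 0], [0, 0, 0, 0, 0, 0], [0, 0, 0, 0, 0, 0], [0, 0, 0, 0, 0, 0], [0, 0, -0.02, 0, 0, 0], [0, 0, -0.04, 0, 0, 0]], "gripper": 40}}

```text
clock: 12.9
eef_pos: [530.9, -128.6, 81.4]
tcp_rot: [1.422, -2.797, 0.004]
contact_force: [-11.9, 0.4, 1.8]
grip_width: 0.427
```

Call:
{"api": "jog_arm", "payload": {"plan": [[0, 0, -0.08, 0, 0, 0], [0, 0, -0.1, 0, 0, 0], [0, 0, -0.1, 0, 0, 0], [0, 0, -0.1, 0, 0, 0], [0, 0, -0.1, 0, 0, 0], [0, 0, -0.08, 0, 0, 0], [0, 0, 0, 0, 0, 0], [0, 0, 0, 0, 0, 0]]}}

```text
clock: 13.57
eef_pos: [531.5, -125.4, 227.5]
tcp_rot: [-1.426, 2.797, -0.0]
contact_force: [0.0, 0.4, -1.3]
grip_width: 0.469
```

```bash
python3 - <<'E'
from h import *
rel(None)
m=camera_model('wrist'); p,d=grab_frame('wrist'); P=cloud('wrist',d,m); bar(P,(530,-126),128)
k=(np.hypot(P[...,0]-530,P[...,1]+126)<28)&(P[...,2]>95)&(P[...,2]<122); print('flat',np.median(P[k],0),k.sum())
q,dq=grab_frame('top'); bar(cloud('top',dq),(530,-126),125)
q=grab_frame('scene')[0]
cv2.imwrite('pics/w6.png',np.hstack([cv2.resize(p[...,::-1],(400,300)),cv2.resize(q[...,::-1][90:290,150:417],(400,300))]))
E
```

```text
pos [ 531.5 -125.4  227.5] x [-0.587 -0.809 -0.002] y [-0.809  0.587 -0.001] z [ 0.002  0.001 -1.   ] yaw_y 144.0 q [ 0.136 -0.1   -0.003 -0.    -1.666 -0.764] F [ 0.   0.4 -1.3] w 40.0 t 13.57
660 mean [ 529.9 -128.4  138.7] z95 140.2 rect [ 530.8 -127.3   49.1   12. ] ang 48.7 pca 48.7
flat [ 528.40523715 -127.2717531   115.35606035] 1724
92 mean [ 528.5 -126.7  136.5] z95 141.8 rect [ 530.4 -125.8   50.3   12.8] ang 49.0 pca -130.7
```

View pics/w6.png

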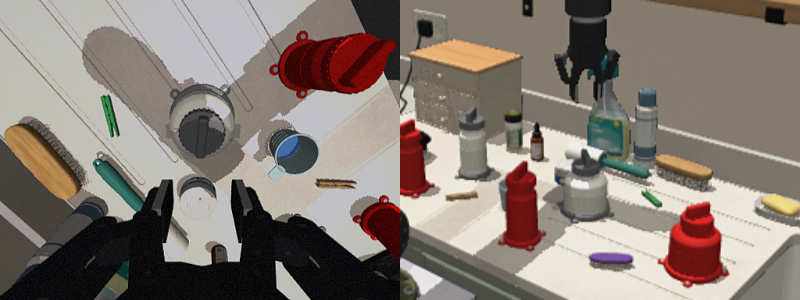

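The bar now points at 49° (from -30°, so about 79° turned). The flat top is back at 115 mm, and nothing touches it (force about 0, tool about 90 mm above the cap). Handing in.

```bash
python3 -c "
from plant import ticket
print(ticket.sign_off())"
```

```text
the job is handed in; nothing more can be done
None
```

The squat white tub's cap is open, and I handed the job in at about 14 s. I gripped the bar, pressed the cap fully down (about 8 mm, 21–24 N), and turned it anticlockwise until the torque rose to 1.25 N m at the stop. Then I let go and moved clear.

**Last checks:**
- **Turn:** the bar went from -30° to about 49° in both the wrist and top views, so about 79° (1.38 rad). The stated stop is 1.4 rad (80.2°). The roughly 1° difference is either measuring error or a slight slip back on release.
- **Spring-back:** the flat cap top is back at about 115 mm.
- **Contact:** the gripper is clear of everything, with about 0 N on the wrist.
- **Other tubs:** I never approached the slim white tub or the red look-alikes.

**What disagreed:** the fingertips sat about 35 mm higher than the reported TCP. My first attempt to close on the bar therefore shut on empty air above it. I corrected the height from the wrist camera's view and depth and from the force readings. During the press there was also an unexplained sideways force of about 12 N, which was gone once the gripper was clear.

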